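# Stand the long lamp in the test socket and switch it on

## Task

Take the long tubular bulb out of the slanted stock rack and stand it upright in the clamped lamp socket, fully home and without pressing or dropping it hard. Once it stands there released, push the lamp test switch lever right over to its far side. Leave the two round bulbs, the coin cup and the gear rack where they are, and finish touching nothing.

Things in the scene. Friction and masses are not known exactly. Their poses are not given: they have to be found in the camera images.
- long_bulb: Frosted glass tube bulb, the longest in the rack: 150 mm long, 55 g, glass 30 mm in diameter (straight from 48 to 138 mm above the foot; grip about 118 mm up), brass cap at the foot 22 mm in diameter, 36 mm long. Origin: centre of the cap's flat underside; z runs from cap to glass. Starts in any of the rack's bores, glass end leaning about 35 degrees (0.61 rad) to the rack's -x.
- round_bulb_a: Frosted round-headed bulb, a bystander, 90 mm long, head 45 mm in diameter; brass cap 22 mm in diameter and 36 mm long at the foot. Origin: centre of the flat underside of the cap; its z axis runs along the bulb from cap to glass. It leans in another bore of the rack.
- round_bulb_b: The same as round_bulb_a, in the remaining bore of the rack.
- stock_rack: Fixed wooden rack 110 x 262 mm, about 80 mm high, holding a slanted block with three blind bores in a row along its y axis, 80 mm apart, each 24 mm in diameter and 34 mm deep along its own axis, which leans 31 degrees (0.54 rad) from vertical towards the rack's -x. Origin: centre of the underside.
- socket_mouth (a point): Centre of the mouth of the black lamp socket, 73 mm above the bench. It is a round black cup held upright by the two steel jaws of a low fixed clamp. The mouth is a funnel 40 mm wide at the top that narrows over 8 mm to a round bore 24.6 mm in diameter. z up.
- socket_floor (a point): Centre of the flat floor of the socket's bore, 33 mm below the mouth and 40 mm above the bench: a bulb's underside rests here when fully home.
- switch (a joint): Lamp test switch lever on its own fixed block: 0 rad as it starts (leaning 0.5 rad from vertical towards the block's -x, towards the robot up to its yaw), 0.5 upright, 1.0 at its far stop (leaning 0.5 rad to the block's +x). It stays where it is left; about 1 N at the tip moves it.
- switch_tip (a point): Centre of the 26 mm black ball at the end of the switch lever, 90 mm from its pivot; the lever is a 10 mm steel rod.
- switch_pivot (a point): Pivot of the switch lever, 22 mm above the bench in the middle of the steel block (70 x 50 x 25 mm); its x axis is the direction in which the lever is pushed over, its y axis the pivot's axis, z up.
- coin_cup: Bystander: open chrome coin return cup, 80 mm across, 50 mm high. Origin: centre of the underside.
- gear_rack: Bystander: toothed steel bar lying flat, 130 x 20 x 18 mm along x. Origin: centre of the underside.

How it is judged:
By the outcome, as a careful person would: the job done as asked, in the order asked, and still so for the second after the job is handed in, with the robot touching nothing.
It also fails if it takes over 66 s, if anything falls off the work surface, if the arm or the gripper's body presses on something with over 40 N, if the wrist force passes 120 N, or if a joint passes its speed limit or range.

## Robot

A 7-joint arm with a two-finger parallel gripper is mounted at the origin on the work surface. World frame = base frame: x ahead of the robot, y to its left, z up, the work surface at z = 0. Lengths are in m, angles in rad, forces in N, time in s.
With the tool pointing down it reaches from about 0.35 to 0.9 m from the base axis. Payload 19.9 kg.
Tool frame: the origin (TCP) lies between the finger pads; the fingertips stand 19 mm ahead of it and the grasp point (between the pads) is the TCP; y points along the fingers, x is the direction in which the jaws open and shut, and the axes are right-handed (so a half turn about y gives the same grasp; the last joint's range is limited). The gripper opens to 85 mm and grips with 20 to 120 N. Pads are 22 mm wide; open, the fingers measure 114 mm over their backs; the gripper's body (76 mm by 85 mm) begins 54 mm behind the grasp point. The pads swing forward as they close: fully open they stand 13 mm farther back than shut.
Start: joints at [-0.042, 0.417, -0.01, 1.614, 0.005, 1.111, -0.053], TCP at [0.625, 0, 0.25] pointing down, gripper open.
Joint ranges: [-2.81, 2.81], [-0.39, 2.02], [-1.27, 1.25], [0.06, 2.57], [-1.19, 4.33], [0.19, 2], [-2.82, 2.82]. Speed limits (rad/s): [1.89, 1.89, 2.39, 2.39, 3.01, 3.01, 3.01].

## Interface

Orientations are given as a unit quaternion [x, y, z, w].
In Python, from station import ctrl, camera, search_frame, trace gives the robot as it stands. The module is installed in compiled form; this text tells all that it offers.
- The arm moves only by the tool jog_arm, never from a script. Its argument "deltas" is a list of rows, each a list of 7 numbers: the shift along the tool's x, y, z in mm, then the turn, a rotation vector about the tool's x, y, z in rad, then the finger opening in mm, from 0 to 85.4. In form: [[dx, dy, dz, rx, ry, rz, gripper], ...]. A call has 1 to 20 rows; each row is the pose to reach, as a shift and turn from the pose measured when the call began, along the tool's axes at that moment; what a row does not reach only later rows make up. A row lasts 1/12 s, in which the tool goes at most 41.7 mm and 7.16 degrees, less where a joint would pass 70% of its speed; a pose out of reach is approached as far as the arm can. A call with a gripper value outside its range is refused whole. The fingers move at their own pace and stop on an object; "newtons" is the grip in N (left out, the last holds). Time passes only in rows, so rows that repeat a pose let the fingers close. It gives the time, the measured TCP pose, the force and the opening at its end, in the units of the state.
- ctrl.get_obs(): the state, without advancing time (a new reading comes with each control period).
- camera(name): name is "scene" or "side" or "wrist"; returns a dict with "image" (480x640x3 uint8, red, green, blue), "K" (3x3 intrinsics, pixels), "extrinsics" (4x4, takes a point from world to camera coordinates). Camera axes: x right, y down, z forward; pixel columns grow to the right and rows downward; lengths in m; the calibration is good to about 2 mm. A picture is of the moment at which its call begins. There is no depth.
- ctrl.finish_job(): hands the job in, once; it reports no verdict.
Trained networks look in the newest picture that a camera, given by its name, has taken for a name from the list of things; names that differ only in an ending like _2 or _b are one class to them, and where a whole thing is asked for, a point or a joint stands for the part that bears it (a point fixed in the world has none). Each returns a list of dicts, best first, with "score" (0 to 1); they miss things now and then, are a little off and sometimes report something else, mostly with a low value. They report only what shows in the picture. A call takes as long as a camera call.
- search_frame(camera, query): "xyz" ([x, y, z] in m, in the coordinates of the camera as it stood for that picture, good to about 4 mm: the middle of the surface that is visible of it).
- trace(camera, query): "region" (480x640 bool, what is visible of it).
The state is a dict: "time_s": time; "joint_pos": joint angles; "dq": joint speeds; "effort": joint torques, N m; "eef_pos": TCP position; "tool_rot": TCP orientation; "force": force on the tool from outside, world axes, zero at the start; "wrist_torque": the same for the moment, N m; "opening": finger opening in m.
Only numpy, scipy, OpenCV 4.12 (cv2) and the standard library are available. Lean on these libraries where they do the work, as an engineer would, in place of code of your own. Each camera call takes 0.05 s, during which the arm holds its last target. There are 200 camera calls.

## Working session

There is one attempt and no reset: what is moved stays moved. The work goes in short steps, Python scripts to look and compute and a tool call to move; the robot and the scene stay as the last step left them, time stands still between calls to the robot, and variables do not carry over. Pictures are saved under pics/ and viewed, on a budget of 10 in all, crops included, one or two more only if the job needs it, and the job is handed in when it is done.

Besides the shell and the picture viewer there is one more tool, called after ">>>" as name([rows], argument=value, ...), one row to a line, values as JSON. jog_arm: Moves the arm, as the interface text tells. Its arguments: {"type":"object","properties":{"deltas":{"type":"array"},"newtons":{"type":"number"}},"required":["deltas"]}

```bash
mkdir -p pics
cat > h.py <<'E'
import numpy as np, cv2
from station import ctrl, camera, search_frame, trace
from scipy.spatial.transform import Rotation as R
def cam(n, save=None):
    c=camera(n)
    if save: cv2.imwrite('pics/'+save,c['image'][:,:,::-1])
    return c
def w(c,p):
    return np.linalg.inv(c['extrinsics'])@np.r_[p,1]
def find(n,c,q):
    return [(round(d['score'],2),w(c,d['xyz'])[:3].round(4).tolist()) for d in search_frame(n,q)[:3]]
def proj(c,P):
    p=(c['extrinsics']@np.r_[P,1])[:3]; p=c['K']@p; return p[:2]/p[2]
def ray(c,u,v):
    E=c['extrinsics']; o=-E[:3,:3].T@E[:3,3]; d=E[:3,:3].T@np.linalg.inv(c['K'])@[u,v,1]; return o,d/np.linalg.norm(d)
def atz(c,u,v,z):
    o,d=ray(c,u,v); return o+d*(z-o[2])/d[2]
E
python3 - <<'E'
from h import *
ims=[]
for n in ['scene','side']:
    c=cam(n,n+'0.png'); 
    o=ray(c,320,240); print(n,o[0].round(3),o[1].round(3),c['K'][0,0])
    for q in ['long_bulb','round_bulb_a','stock_rack','socket_mouth','socket_floor','switch','switch_tip','switch_pivot','coin_cup','gear_rack']:
        try: print(q,find(n,c,q))
        except Exception as e: print(q,e)
print(ctrl.get_obs())
E
```

```text
scene [1.132 0.261 0.958] [-0.492 -0.237 -0.838] 493.3719038748113
long_bulb [(0.8, [0.6247, 0.1531, 0.1208])]
round_bulb_a [(0.82, [0.6498, 0.2265, 0.1066]), (0.56, [0.6495, 0.3056, 0.1055]), (0.53, [0.6271, 0.1519, 0.1222])]
stock_rack []
socket_mouth [(0.98, [0.4904, -0.1256, 0.0166])]
socket_floor [(0.59, [0.4881, -0.1212, 0.0132])]
switch [(0.72, [0.4782, -0.3567, 0.09])]
switch_tip [(0.68, [0.4823, -0.3541, 0.0926])]
switch_pivot [(0.72, [0.5082, -0.356, 0.0268])]
coin_cup [(0.67, [0.7173, -0.0998, 0.0223])]
gear_rack [(0.62, [0.7198, -0.2743, 0.0154])]
side [ 0.298 -0.687  0.77 ] [ 0.311  0.675 -0.67 ] 540.4826309211111
long_bulb [(0.93, [0.6125, 0.1364, 0.1223])]
round_bulb_a [(0.72, [0.636, 0.291, 0.1005]), (0.59, [0.6367, 0.2096, 0.1084])]
stock_rack [(0.83, [0.6532, 0.1303, 0.0364])]
socket_mouth [(0.91, [0.4676, -0.1321, 0.0395])]
socket_floor [(0.72, [0.4726, -0.135, 0.035])]
switch [(0.95, [0.4673, -0.3604, 0.106])]
switch_tip [(0.95, [0.4673, -0.3615, 0.1062])]
switch_pivot []
coin_cup [(0.67, [0.724, -0.0885, 0.0309])]
gear_rack [(0.64, [0.7097, -0.2822, 0.0196])]
{'time_s': 1.1, 'joint_pos': array([-0.0415069 ,  0.41740017, -0.01030085,  1.61360059,  0.00470614,
        1.11071065, -0.0530116 ]), 'dq': array([-9.47749788e-04,  5.18775104e-04, -6.25689544e-05,  9.07490990e-04,
       -5.30531131e-06, -2.17783261e-04,  1.07722899e-03]), 'effort': array([ 8.53465299e-04, -8.64236856e+01,  6.78962879e-01, -4.35201001e+01,
        1.92777871e-02,  2.17385357e-03,  9.54089091e-05]), 'eef_pos': array([6.24979311e-01, 6.74749066e-06, 2.50259735e-01]), 'tool_rot': array([ 7.07122967e-01, -3.20298171e-05, -3.33588992e-05, -7.07090594e-01]), 'force': array([0.20413693, 0.30119922, 0.54461993]), 'wrist_torque': array([-0.02140192,  0.00204899,  0.01357675]), 'opening': 0.08581994014651127}
```

View pictures.

View pics/scene0.png

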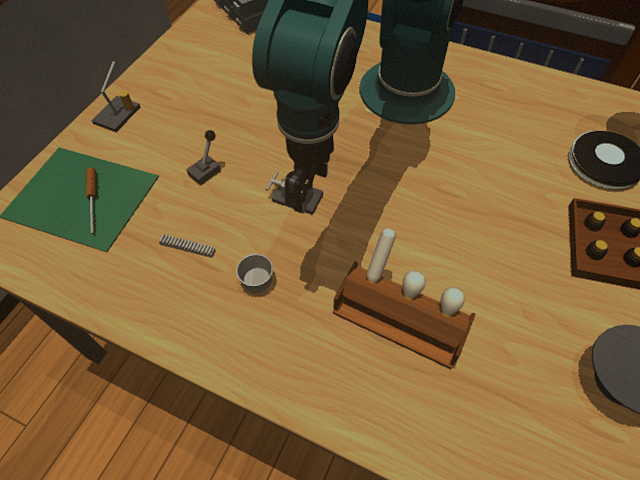

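View pics/side0.png

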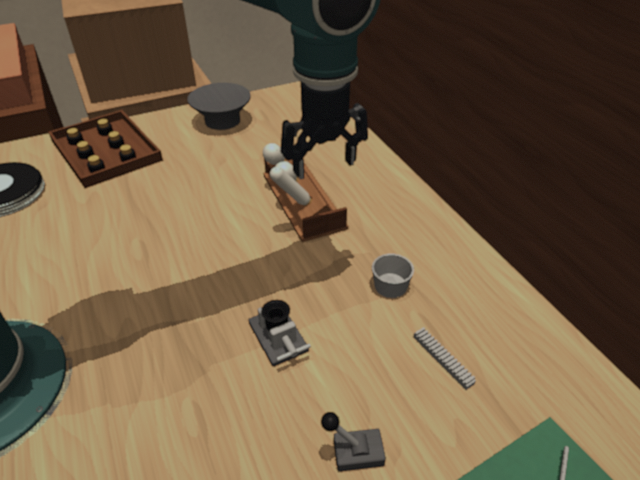

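```bash
cat >> h.py <<'E'
def midline(n,c,q):
    m=trace(n,q)[0]['region'].astype(np.uint8)
    k,l,s,_=cv2.connectedComponentsWithStats(m); m=(l==1+np.argmax(s[1:,4]))
    v,u=np.nonzero(m); P=np.c_[u,v].astype(float); mu=P.mean(0)
    d=np.linalg.svd(P-mu,full_matrices=False)[2][0]; t=(P-mu)@d
    return mu,d,t.min(),t.max(),m
def lines_meet(rs):
    A=sum(np.eye(3)-np.outer(d,d) for o,d in rs); b=sum((np.eye(3)-np.outer(d,d))@o for o,d in rs)
    x=np.linalg.solve(A,b); return x,[np.linalg.norm(np.cross(x-o,d)) for o,d in rs]
def axis(cs,q):
    N=[];O=[];ends=[]
    for n,c in cs:
        mu,d,a,b,m=midline(n,c,q)
        o,r1=ray(c,*(mu+a*d)); _,r2=ray(c,*(mu+b*d)); nn=np.cross(r1,r2); N.append(nn/np.linalg.norm(nn));O.append(o);ends.append((r1,r2))
    D=np.cross(*N); D/=np.linalg.norm(D); D*=np.sign(D[2])
    p=np.linalg.lstsq(np.array(N),[n@o for n,o in zip(N,O)],rcond=None)[0]
    out=[]
    for o,rr in zip(O,ends):
        out.append([lines_meet([(o,r),(p,D)])[0].round(4).tolist() for r in rr])
    return D,p,out
E
python3 - <<'E'
from h import *
cs=[(n,cam(n)) for n in ['scene','side']]
D,p,out=axis(cs,'long_bulb'); print('axis',D,np.degrees(np.arccos(D[2])),np.degrees(np.arctan2(D[1],D[0])));print(out)
rs=[]
for n,c in cs:
    for q in ['switch_tip','socket_mouth','coin_cup','stock_rack','round_bulb_a']:
        for t in trace(n,q)[:2]:
            v,u=np.nonzero(t['region']); print(n,q,t['score'],u.min(),u.max(),v.min(),v.max(),len(u),u.mean(),v.mean())
print('ball',lines_meet([ray(cs[0][1],210,135),ray(cs[1][1],331,421)]))
print('mouth side',atz(cs[1][1],276,312,.073))
# rack front lower edge ends in side view guess
print(ctrl.get_obs()['time_s'])
for n,c in cs:
    i=c['image']; 
def crop(c,a,b,s,w):
    return cv2.resize(c['image'][b:b+s,a:a+s],(400,400),interpolation=cv2.INTER_CUBIC)[:,:,::-1]
I=np.vstack([np.hstack([crop(cs[1][1],235,285,100,0),crop(cs[1][1],310,400,80,0)])[:300],np.hstack([crop(cs[0][1],150,110,100,0),crop(cs[0][1],330,220,150,0)])[:300]])
cv2.imwrite('pics/crops.png',I)
E
```

```text
axis [-0.57589867  0.03477397  0.81678118] 35.23613690166933 176.5445562871185
[[[0.5829, 0.1484, 0.1602], [0.657, 0.1439, 0.055]], [[0.5792, 0.1486, 0.1655], [0.6532, 0.1442, 0.0606]]]
scene switch_tip 0.75 202 214 130 163 194 207.44329896907217 143.88659793814432
scene socket_mouth 0.84 266 322 172 213 662 294.94108761329306 193.47885196374622
scene socket_mouth 0.39 403 424 272 299 475 412.6926315789474 284.58736842105264
scene coin_cup 0.98 236 272 254 293 1160 254.74396551724138 272.50172413793103
scene stock_rack 0.72 333 473 263 367 6955 401.90869877785764 317.4579439252336
scene round_bulb_a 0.79 402 424 271 300 521 412.30134357005755 284.4952015355086
scene round_bulb_a 0.71 439 462 287 317 556 450.3273381294964 301.36690647482015
side switch_tip 0.98 320 357 413 446 493 336.10953346855985 427.4543610547667
side socket_mouth 0.91 248 308 300 365 2373 277.1790981879478 332.62831858407077
side socket_mouth 0.29 262 284 144 164 338 272.4881656804734 154.34319526627218
side coin_cup 0.77 371 413 254 298 1487 391.21250840618694 275.02353732347007
side stock_rack 0.56 263 347 160 242 3011 308.0315509797409 207.9256061109266
side round_bulb_a 0.83 262 284 144 164 334 271.92814371257487 154.07185628742516
side round_bulb_a 0.71 276 297 162 181 178 287.1685393258427 169.8370786516854
ball (array([ 0.46741865, -0.35007932,  0.1019576 ]), [np.float64(0.0003355094555421012), np.float64(0.0003355094555419493)])
mouth side [ 0.4783118  -0.11720353  0.073     ]
1.8
```

View pics/crops.png

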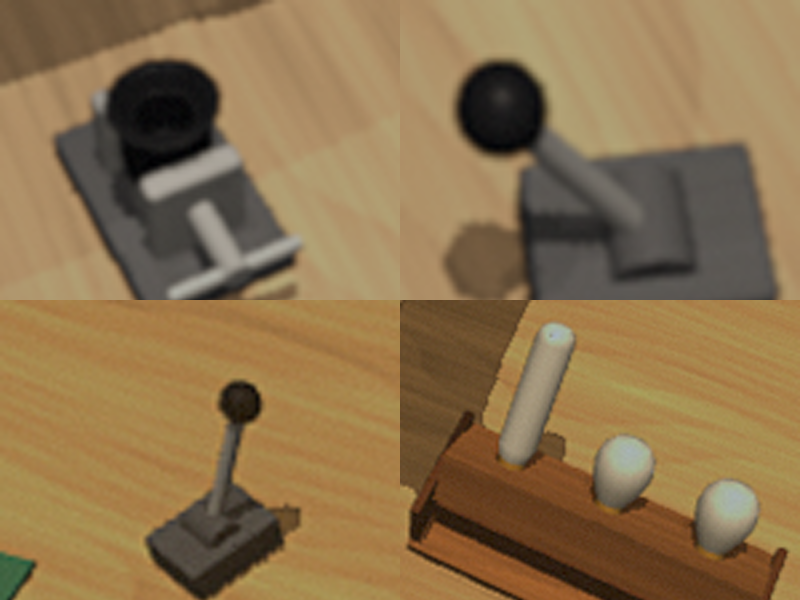

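```bash
cat >> h.py <<'E'
def toolrot(y,xh=(1,0,0)):
    y=np.array(y)/np.linalg.norm(y); x=np.array(xh,float); x-=x@y*y; x/=np.linalg.norm(x); return np.c_[x,y,np.cross(x,y)]
def delta(pos,Rt,o=None):
    o=o or ctrl.get_obs(); R0=R.from_quat(o['tool_rot']).as_matrix()
    print('row',(R0.T@(np.array(pos)-o['eef_pos'])*1000).round(1).tolist(), R.from_matrix(R0.T@Rt).as_rotvec().round(3).tolist())
D=np.array([-.5759,.0348,.8168]); FOOT=np.array([.580,.1485,.1635])-.150*D
E
python3 - <<'E'
from h import *
delta(FOOT+.235*D,toolrot(-D)); print(FOOT+.235*D)
E
```

```text
row [-93.9, 17.3, 151.5] [-0.041, -0.013, -0.614]
[0.5310485 0.151458  0.232928 ]
```

>>> jog_arm([
  [-94,17,151,-0.041,-0.013,-0.614,85],
  [-94,17,151,-0.041,-0.013,-0.614,85],
  [-94,17,151,-0.041,-0.013,-0.614,85],
  [-94,17,151,-0.041,-0.013,-0.614,85],
  [-94,17,151,-0.041,-0.013,-0.614,85],
  [-94,17,151,-0.041,-0.013,-0.614,85],
  [-94,17,151,-0.041,-0.013,-0.614,85],
  [-94,17,151,-0.041,-0.013,-0.614,85],
  [-94,17,151,-0.041,-0.013,-0.614,85],
  [-94,17,151,-0.041,-0.013,-0.614,85],
], newtons=30)

```text
time_s: 2.63
eef_pos: [0.531, 0.1511, 0.2335]
tool_rot: [0.688, 0.218, 0.209, -0.66]
force: [-0.2, -0.6, -1.1]
opening: 0.085
```

Run:
```python
from h import *
cs=[(n,cam(n,n+'1.png')) for n in ['scene','side','wrist']]
for n,c in cs:
    print(n,ray(c,320,240)); print([proj(c,FOOT+s*D).round(1).tolist() for s in (0.036,.1,.15)])
    for t in trace(n,'long_bulb')[:1]:
        v,u=np.nonzero(t['region']); print(t['score'],u.min(),u.max(),v.min(),v.max())
    print(find(n,c,'socket_mouth'))
    ims=c['image']
I=np.hstack([cv2.resize(cs[2][1]['image'],(480,360)),cv2.resize(cs[0][1]['image'][130:270,230:350],(308,360))])
cv2.imwrite('pics/b.png',I[:,:,::-1])
```

```text
scene (array([1.13178932, 0.26075788, 0.95819067]), array([-0.49162952, -0.23676405, -0.83799952]))
[[372.4, 276.0], [382.4, 249.0], [390.6, 226.9]]
0.68 366 394 229 283
[(0.77, [0.4948, -0.1126, 0.0296]), (0.32, [0.481, -0.3545, 0.0913])]
side (array([ 0.29754259, -0.68722136,  0.76991697]), array([ 0.31092016,  0.67453299, -0.6695774 ]))
[[304.6, 200.3], [286.8, 184.0], [271.9, 170.2]]
[(0.7, [0.4682, -0.1348, 0.0351])]
wrist (array([0.46018054, 0.22458034, 0.33290073]), array([ 0.55884648, -0.30627333, -0.77064081]))
[[316.6, 217.3], [316.3, 233.9], [315.9, 253.4]]
0.67 300 341 202 264
[(0.93, [0.4569, -0.0795, 0.0156])]
```

View pics/b.png

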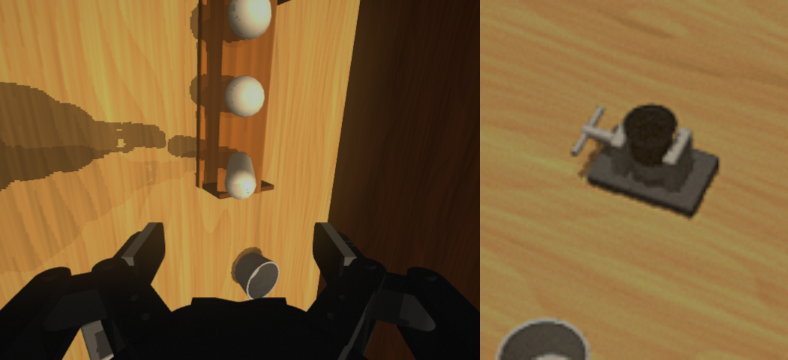

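```bash
cat >> h.py <<'E'
from scipy.optimize import minimize
def sil(c,foot,d):
    a=np.cross(d,[0,1,0]);a/=np.linalg.norm(a);b=np.cross(d,a);th=np.linspace(0,2*np.pi,24,endpoint=False)
    pts=[proj(c,foot+s*d+r*(np.cos(t)*a+np.sin(t)*b)) for s,r in ((.04,11),(.048,15),(.138,15),(.143,13.6),(.148,8),(.15,3)) for t in th for r in [r/1000]]
    m=np.zeros((480,640),np.uint8); h=cv2.convexHull(np.array(pts,np.float32)*16).astype(np.int32)
    cv2.fillConvexPoly(m,h,255,cv2.LINE_AA,4); return m/255.
def fit(cs,foot,d,masks):
    t0=np.r_[foot,d[:2]/d[2]]
    bl=lambda m:cv2.GaussianBlur(m.astype(np.float32),(0,0),2)
    B=[bl(m) for m in masks]
    def cost(x):
        p=t0+x*.01; D=np.r_[p[3:],1];D/=np.linalg.norm(D)
        return sum(((bl(sil(c,p[:3],D))-b)**2).sum() for (n,c),b in zip(cs,B))+ 5*x[3:]@x[3:]
    r=minimize(cost,np.zeros(5),method='Powell',options=dict(xtol=1e-3,ftol=1e-5))
    p=t0+r.x*.01; D=np.r_[p[3:],1]; return p[:3],D/np.linalg.norm(D),cost(np.zeros(5)),r.fun
E
python3 - <<'E'
from h import *
cs=[(n,cam(n)) for n in ['scene','wrist']]
ms=[trace(n,'long_bulb')[0]['region'] for n,c in cs]
f,d,a,b=fit(cs,FOOT,D,ms)
print(f,d,a,b,np.degrees(np.arccos(d[2])),'old',FOOT,'tip',f+.15*d)
s=cam('side'); print('mouth',lines_meet([ray(cs[0][1],296.6,177.5),ray(s,275.8,310.8)]))
print(ctrl.get_obs()['time_s'])
delta(f+.118*d,toolrot(-d))
E
```

```text
[0.61200201 0.179859   0.13360956] [-0.57946363  0.02995116  0.81444756] 1832.00634765625 749.7324815844473 35.46722568201844 old [0.666385 0.14328  0.04098 ] tip [0.52508246 0.18435167 0.2557767 ]
mouth (array([ 0.47838371, -0.11339411,  0.07258533]), [np.float64(0.0010431413073859557), np.float64(0.0010431413073858213)])
3.3333
row [9.1, 9.0, 32.5] [0.005, 0.003, -0.004]
```

```bash
sed -i "s/r=minimize.*/r=minimize(cost,np.zeros(5),method='Powell',bounds=[(-1.5,1.5)]*3+[(-8,8)]*2,options=dict(xtol=1e-3,ftol=1e-6))/; s/+ 5\*x\[3:\]@x\[3:\]//" h.py
python3 - <<'E'
from h import *
cs=[(n,cam(n)) for n in ['scene','wrist']]
ms=[trace(n,'long_bulb')[0]['region'] for n,c in cs]
bl=lambda m:cv2.GaussianBlur(m.astype(np.float32),(0,0),2)
for ii in ([0,1],[0],[1]):
    f,d,a,b=fit([cs[i] for i in ii],FOOT,D,[ms[i] for i in ii])
    print(f,d,a,b,np.degrees(np.arccos(d[2])),'tip',f+.15*d)
for (n,c),m in zip(cs,ms):
    k=sil(c,FOOT,D)>.5;v,u=np.nonzero(k);V,U=np.nonzero(m);print(n,u.min(),u.max(),v.min(),v.max(),k.sum(),'|',U.min(),U.max(),V.min(),V.max(),m.sum(), u.mean(),v.mean(),U.mean(),V.mean())
delta(FOOT+.118*D,toolrot(-D))
E
```

```text
[0.67866065 0.14619458 0.04761304] [-0.60589377 -0.0283783   0.79503925] 1836.7716 1313.2297 37.34103678711984 tip [0.58777659 0.14193783 0.16686893]
[0.67715598 0.14900982 0.04816566] [-0.56384505 -0.01756832  0.82569372] 494.38342 470.26126 34.34111306637529 tip [0.59257922 0.14637457 0.17201972]
[0.67232606 0.14937551 0.05534487] [-0.60250846 -0.02964059  0.7975619 ] 1342.3882 781.98865 37.102092007003286 tip [0.58194979 0.14492943 0.17497916]
scene 373 391 226 274 107 | 366 394 229 283 817 382.4018691588785 250.0467289719626 380.02080783353733 255.72460220318237
wrist 295 317 218 254 711 | 302 342 203 265 2035 307.662447257384 236.57665260196904 321.1842751842752 235.3783783783784
row [-0.1, 117.3, 0.4] [-0.0, -0.0, 0.0]
```

```bash
sed -i "s/proj(c,foot+s\*d+r\*(/proj(c,foot+s*d+r\/1000*(/; s/ for t in th for r in \[r\/1000\]\]/ for t in th]/" h.py
python3 - <<'E'
from h import *
cs=[(n,cam(n)) for n in ['scene','wrist']]
ms=[trace(n,'long_bulb')[0]['region'] for n,c in cs]
for ii in ([0,1],[0],[1]):
    f,d,a,b=fit([cs[i] for i in ii],FOOT,D,[ms[i] for i in ii])
    print(f.round(4),d.round(4),a,b,np.degrees(np.arccos(d[2])),'tip',f+.15*d)
    if len(ii)==2: delta(f+.118*d,toolrot(-d))
for (n,c),m in zip(cs,ms):
    k=sil(c,FOOT,D)>.5;v,u=np.nonzero(k);V,U=np.nonzero(m);print(n,u.min(),u.max(),v.min(),v.max(),k.sum(),'|',U.min(),U.max(),V.min(),V.max(),m.sum(), u.mean(),v.mean(),U.mean(),V.mean())
E
```

```text
[0.6724 0.1434 0.0361] [-0.5666  0.0346  0.8233] 378.77472 21.182177 34.5848421818773 tip [0.58737371 0.14862616 0.15960915]
row [3.3, 124.7, 0.7] [0.0, 0.0, 0.012]
[0.6765 0.1442 0.0397] [-0.5863  0.032   0.8095] 64.25842 14.157674 35.955049936203054 tip [0.58854618 0.14902918 0.16107911]
[0.6728 0.1438 0.0376] [-0.5764  0.0354  0.8164] 314.5163 3.8823972 35.271373927718585 tip [0.58634704 0.14909718 0.16005927]
scene 367 396 226 277 845 | 367 394 229 283 799 381.5230769230769 251.35976331360948 380.00250312891114 255.61827284105132
wrist 295 339 205 270 2273 | 301 342 202 265 2107 317.011878574571 238.55609326880776 321.2278120550546 235.4205030849549
```

>>> jog_arm([
  [3,20,0.7,0,0,0.012,85],
  [3,40,0.7,0,0,0.012,85],
  [3,60,0.7,0,0,0.012,85],
  [3,75,0.7,0,0,0.012,85],
  [3,90,0.7,0,0,0.012,85],
  [3,105,0.7,0,0,0.012,85],
  [3,115,0.7,0,0,0.012,85],
  [3,124,0.7,0,0,0.012,85],
  [3,124,0.7,0,0,0.012,85],
  [3,124,0.7,0,0,0.012,85],
])

```text
time_s: 4.57
eef_pos: [0.6047, 0.1473, 0.1334]
tool_rot: [0.69, 0.214, 0.205, -0.661]
force: [0.5, 0.4, -0.1]
opening: 0.0849
```

Run:
```python
from h import *
cs=[(n,cam(n,n+'2.png')) for n in ['scene','wrist','side']]
o=ctrl.get_obs();print(o['time_s'],o['eef_pos'],o['force'])
I=np.hstack([cv2.resize(cs[1][1]['image'],(480,360)),cv2.resize(cs[2][1]['image'][110:260,220:350],(312,360))])
cv2.imwrite('pics/c.png',I[:,:,::-1])
```

```text
4.7167 [0.60477792 0.14762469 0.13428605] [ 0.41248284  0.23247247 -0.41389516]
```

View pics/c.png

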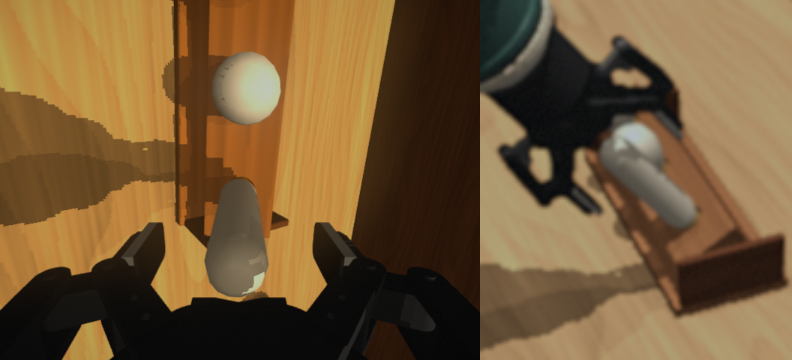

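>>> jog_arm([
  [0,0,0,0,0,0,60],
  [0,0,0,0,0,0,40],
  [0,0,0,0,0,0,30],
  [0,0,0,0,0,0,20],
  [0,0,0,0,0,0,20],
  [0,0,0,0,0,0,20],
  [0,0,0,0,0,0,20],
  [0,0,0,0,0,0,20],
  [0,0,0,0,0,0,20],
  [0,0,0,0,0,0,20],
], newtons=30)

```text
time_s: 5.55
eef_pos: [0.6048, 0.1477, 0.1344]
tool_rot: [0.689, 0.214, 0.205, -0.661]
force: [-3.3, -0.2, 4.9]
opening: 0.0293
```

>>> jog_arm([
  [0,-5,0,0,0,0,20],
  [0,-12,0,0,0,0,20],
  [0,-20,0,0,0,0,20],
  [0,-30,0,0,0,0,20],
  [0,-42,0,0,0,0,20],
  [0,-55,0,0,0,0,20],
  [0,-70,0,0,0,0,20],
  [0,-85,0,0,0,0,20],
  [0,-100,0,0,0,0,20],
  [0,-120,0,0,0,0,20],
  [0,-120,0,0,0,0,20],
])

```text
time_s: 6.47
eef_pos: [0.536, 0.1524, 0.2358]
tool_rot: [0.688, 0.215, 0.206, -0.661]
force: [1.6, 0.8, 1.3]
opening: 0.0296
```

Run:
```python
from h import *
o=ctrl.get_obs();print(o['time_s'],o['eef_pos'],o['force'],o['opening'])
M=np.array([.478,-.113,.073])
delta(M+[0,0,.118+.06],toolrot([0,0,-1]))
```

```text
6.4667 [0.53600168 0.15235541 0.23581546] [1.58105887 0.80711243 1.32578184] 0.02955386811580665
row [-45.4, -36.8, -265.7] [0.039, 0.013, 0.605]
```

>>> jog_arm([
  [-4,-10,-20,0,0,0.03,20],
  [-8,-20,-45,0.005,0,0.1,20],
  [-12,-25,-75,0.01,0.003,0.18,20],
  [-17,-30,-105,0.015,0.005,0.26,20],
  [-23,-35,-135,0.02,0.007,0.34,20],
  [-29,-37,-165,0.025,0.01,0.42,20],
  [-34,-37,-195,0.03,0.01,0.5,20],
  [-40,-37,-225,0.035,0.012,0.56,20],
  [-44,-37,-245,0.039,0.013,0.595,20],
  [-45,-37,-260,0.039,0.013,0.605,20],
  [-45,-37,-265,0.039,0.013,0.605,20],
  [-45,-37,-265,0.039,0.013,0.605,20],
  [-45,-37,-265,0.039,0.013,0.605,20],
  [-45,-37,-265,0.039,0.013,0.605,20],
])

```text
time_s: 7.63
eef_pos: [0.4782, -0.1111, 0.2514]
tool_rot: [-0.707, -0.001, 0.0, 0.707]
force: [1.1, 0.6, 0.4]
opening: 0.0292
```

Run:
```python
from h import *
o=ctrl.get_obs();print(o['time_s'],o['eef_pos'],o['force'],R.from_quat(o['tool_rot']).as_matrix()[:,1])
cs=[(n,cam(n,n+'3.png')) for n in ['scene','wrist','side']]
for n,c in cs:
    for q in ('long_bulb','socket_mouth'):
        t=trace(n,q)
        if t: v,u=np.nonzero(t[0]['region']); print(n,q,t[0]['score'],u.min(),u.max(),v.min(),v.max())
I=np.hstack([cv2.resize(c['image'][b:b+200,a:a+133],(266,400)) for c,a,b in ((cs[0][1],230,70),(cs[2][1],210,190))]+[cv2.resize(cs[1][1]['image'][:,160:480],(268,400))])
cv2.imwrite('pics/d.png',I[:,:,::-1])
```

```text
7.6333 [ 0.47822121 -0.11105535  0.25135618] [1.13267591 0.55151994 0.36542659] [ 2.15844418e-04  1.16094777e-04 -9.99999970e-01]
scene long_bulb 0.63 203 214 130 162
wrist long_bulb 0.84 276 360 226 394
wrist socket_mouth 0.9 286 353 160 278
side long_bulb 0.92 257 278 209 288
side socket_mouth 0.87 248 308 300 366
```

View pics/d.png

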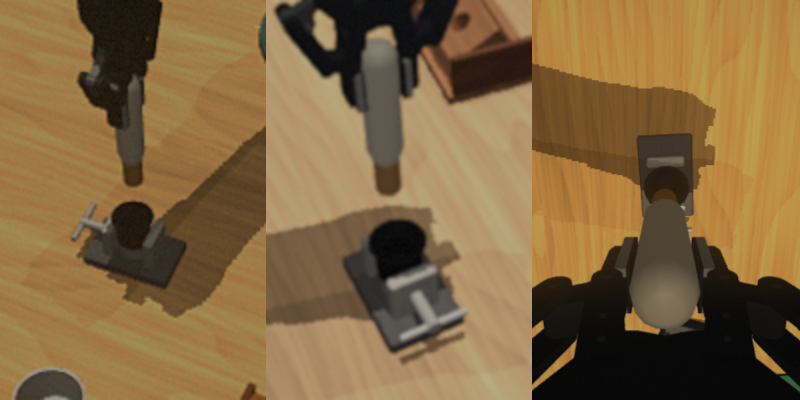

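Run:
```python
from h import *
cs={n:cam(n) for n in ['scene','wrist','side']}
ms={n:trace(n,'long_bulb')[0]['region'] for n in ['wrist','side']}
L=[('wrist',cs['wrist']),('side',cs['side'])]
o=ctrl.get_obs()['eef_pos']
print('foot tri',lines_meet([ray(cs['scene'],230+66,70+177.5/2),ray(cs['side'],210+122/2,190+185.5/2)]))
print('mouth tri',lines_meet([ray(cs['scene'],296.3,180),ray(cs['side'],275.5,309.4)]))
# width profile of bulb mask in side: axis direction
mu,d,a,b,m=midline('side',cs['side'],'long_bulb'); print('side axis px',mu,d, 'vertical there', (proj(cs['side'],o+[0,0,-.1])-proj(cs['side'],o))/np.linalg.norm(proj(cs['side'],o+[0,0,-.1])-proj(cs['side'],o)))
print('expected axis px at mean', [proj(cs['side'],o-[0,0,z]) for z in (0,.118)])
# dark segmentation of the rim
for n,(u,v) in dict(scene=(296,180),side=(275,309)).items():
    g=cv2.cvtColor(cs[n]['image'],cv2.COLOR_RGB2GRAY); print(n); 
    for r in (0,): print('row',g[v,u-22:u+23].tolist()); print('col',g[v-20:v+22,u].tolist())
    for M in ([.478,-.113,.073],): 
        P=np.array([proj(cs[n],np.array(M)+.020*np.array([np.cos(t),np.sin(t),0])) for t in np.linspace(0,6.283,60)]); print(P.min(0),P.max(0))
```

```text
foot tri (array([ 0.47705562, -0.11051389,  0.13792695]), [np.float64(0.0006436583097842175), np.float64(0.0006436583097840601)])
mouth tri (array([ 0.48133157, -0.11045679,  0.07023268]), [np.float64(0.001443088453961935), np.float64(0.0014430884539620276)])
side axis px [268.0592 248.5376] [0.06038176 0.99817536] vertical there [0.09088408 0.99586148]
expected axis px at mean [array([267.55752481, 229.96178166]), array([272.61361909, 285.36389045])]
scene
row [139, 136, 134, 120, 116, 118, 121, 94, 62, 99, 130, 81, 27, 23, 25, 19, 26, 29, 27, 27, 25, 29, 25, 30, 24, 22, 24, 17, 25, 29, 23, 17, 91, 99, 75, 66, 61, 68, 68, 68, 69, 69, 71, 68, 70]
col [52, 42, 56, 94, 126, 115, 116, 114, 121, 118, 83, 21, 29, 31, 28, 29, 28, 20, 22, 26, 25, 30, 24, 27, 22, 25, 31, 28, 28, 29, 25, 23, 28, 25, 30, 48, 51, 57, 52, 50, 40, 42]
[287.87156258 171.03765864] [305.00068952 184.20805554]
side
row [98, 99, 99, 96, 91, 88, 88, 80, 53, 24, 9, 10, 14, 11, 13, 13, 13, 13, 12, 10, 11, 10, 12, 9, 10, 9, 6, 9, 13, 13, 12, 11, 9, 10, 9, 6, 34, 75, 98, 102, 104, 127, 152, 165, 166]
col [160, 161, 159, 144, 114, 100, 103, 104, 105, 102, 78, 36, 10, 18, 13, 15, 12, 13, 11, 8, 12, 8, 9, 9, 10, 13, 10, 7, 13, 12, 14, 15, 9, 9, 14, 6, 5, 19, 49, 89, 133, 160]
[262.97572781 301.36540859] [286.80896236 319.58639846]
```

Run:
```python
from h import *
cs={n:cam(n) for n in ['scene','side']}
o=ctrl.get_obs()['eef_pos']
def edges(im,v,u,bgk=16):
    r=im[v].astype(float); g=np.abs(np.gradient(cv2.GaussianBlur(r,(0,0),.7),axis=0)).sum(1)
    return g
for n in cs:
    im=cs[n]['image'].astype(float)
    for z in (.145,.155,.165,.18,.2):
        p=proj(cs[n],[o[0],o[1],z]); v=int(round(p[1])); u0=int(p[0])-16
        print(n,z,p.round(1),'u0',u0,im[v,u0:u0+33].mean(1).astype(int).tolist())
    M=proj(cs[n],[.478,-.113,.073]); v=int(round(M[1]));u0=int(M[0])-18
    for dv in (-2,0,2,4): print('rim',M.round(1),'v',v+dv,'u0',u0,im[v+dv,u0:u0+37].mean(1).astype(int).tolist())
```

```text
scene 0.145 [295.1 156.5] u0 279 [119, 121, 120, 119, 120, 119, 116, 115, 111, 113, 114, 105, 60, 43, 43, 40, 36, 48, 41, 44, 38, 42, 103, 115, 110, 106, 108, 106, 103, 99, 98, 96, 99]
scene 0.155 [294.9 153.4] u0 278 [116, 113, 113, 110, 113, 114, 114, 116, 118, 116, 120, 123, 94, 50, 36, 45, 45, 41, 45, 45, 36, 36, 55, 96, 104, 99, 103, 95, 103, 101, 103, 103, 104]
scene 0.165 [294.7 150.2] u0 278 [119, 123, 120, 118, 118, 120, 119, 120, 112, 111, 110, 119, 82, 60, 61, 63, 67, 65, 63, 61, 56, 45, 72, 101, 104, 105, 103, 104, 105, 108, 110, 110, 107]
scene 0.18 [294.3 145.3] u0 278 [116, 117, 116, 117, 112, 117, 112, 113, 114, 109, 74, 52, 62, 66, 66, 66, 66, 63, 64, 65, 62, 56, 54, 80, 111, 115, 106, 103, 105, 108, 107, 110, 110]
scene 0.2 [293.9 138.6] u0 277 [111, 116, 116, 117, 118, 117, 120, 112, 110, 109, 82, 58, 61, 67, 68, 69, 65, 66, 64, 68, 63, 64, 59, 48, 74, 116, 123, 121, 123, 121, 121, 116, 113]
rim [296.4 177.6] v 176 u0 278 [114, 115, 110, 111, 110, 109, 111, 94, 47, 12, 25, 22, 27, 26, 27, 18, 27, 19, 26, 28, 22, 27, 19, 24, 19, 22, 23, 16, 70, 110, 120, 114, 116, 1
[... 1463 characters left out ...]
9, 149, 150, 151, 151]
rim [274.9 310.3] v 308 u0 256 [92, 90, 89, 90, 83, 58, 24, 10, 11, 10, 12, 10, 13, 13, 5, 15, 10, 15, 11, 12, 8, 14, 8, 10, 13, 12, 13, 11, 12, 13, 8, 10, 9, 35, 73, 93, 95]
rim [274.9 310.3] v 310 u0 256 [91, 83, 79, 84, 75, 48, 19, 10, 11, 12, 13, 10, 13, 12, 8, 8, 10, 7, 8, 7, 13, 9, 9, 7, 8, 10, 11, 11, 11, 6, 12, 8, 6, 35, 76, 98, 97]
rim [274.9 310.3] v 312 u0 256 [92, 84, 72, 72, 66, 40, 14, 10, 9, 10, 7, 12, 8, 11, 8, 9, 6, 11, 8, 5, 10, 8, 9, 5, 10, 9, 3, 11, 12, 10, 12, 12, 13, 41, 80, 97, 99]
rim [274.9 310.3] v 314 u0 256 [87, 76, 64, 61, 62, 48, 22, 11, 11, 11, 9, 11, 7, 7, 11, 10, 13, 9, 7, 9, 10, 5, 10, 5, 5, 9, 8, 8, 11, 12, 10, 10, 35, 71, 93, 99, 98]
```

Run:
```python
from h import *
cs={n:cam(n) for n in ['scene','side']}
o=ctrl.get_obs()['eef_pos']
def solve(P,res):
    P=np.array(P); J=np.array([[ (proj(cs[n],P+e)-proj(cs[n],P))[0]/.001 for e in ([.001,0,0],[0,.001,0])] for n in ('scene','side')])
    return np.linalg.solve(J,res)
b=np.r_[o[:2],.150]; db=solve(b,[.4,-1.4]); m=np.array([.478,-.113,.073]); dm=solve(m,[-.55,.25])
B=b[:2]+db; M=m[:2]+dm; print('bulb',B,'mouth',M,'move',(M-B)*1000,'tcp target',o[:2]+M-B,o)
```

```text
bulb [ 0.47570057 -0.11256469] mouth [ 0.47786092 -0.11450495] move [ 2.16035431 -1.94025961] tcp target [ 0.48033924 -0.11424644] [ 0.47817888 -0.11230618  0.2513956 ]
```

>>> jog_arm([
  [2.2,10,-2,0,0,0,20],
  [2.2,25,-2,0,0,0,20],
  [2.2,40,-2,0,0,0,20],
  [2.2,48,-2,0,0,0,20],
  [2.2,54,-2,0,0,0,20],
  [2.2,58,-2,0,0,0,20],
  [2.2,58,-2,0,0,0,20],
  [2.2,58,-2,0,0,0,20],
  [2.2,58,-2,0,0,0,20],
])

```text
time_s: 9.33
eef_pos: [0.4807, -0.1144, 0.1939]
tool_rot: [0.707, 0.0, 0.0, -0.707]
force: [0.2, -0.2, 0.5]
opening: 0.0291
```

Run:
```python
from h import *
cs={n:cam(n) for n in ['scene','side']}
o=ctrl.get_obs();print(o['eef_pos'],o['force'])
I=np.hstack([cv2.resize(c['image'][b:b+100,a:a+100],(400,400),interpolation=cv2.INTER_CUBIC) for c,a,b in ((cs['scene'],246,120),(cs['side'],225,245))])
cv2.imwrite('pics/e.png',I[:,:,::-1])
```

```text
[ 0.48066028 -0.11433781  0.19391322] [ 0.04901059  0.62398915 -0.1770075 ]
```

View pics/e.png

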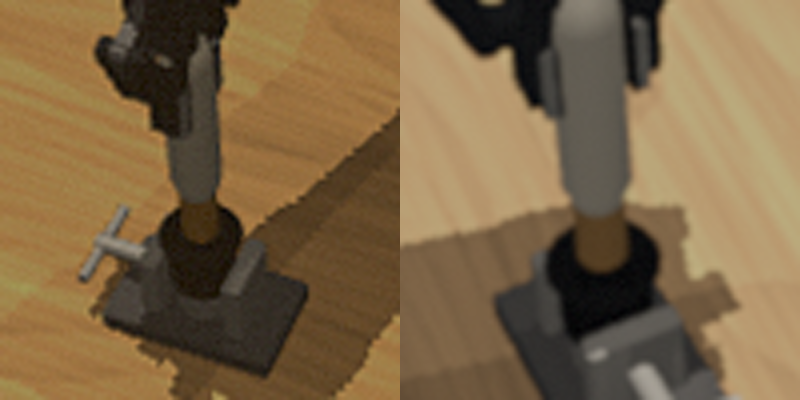

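>>> jog_arm([
  [0,2,0,0,0,0,20],
  [0,4,0,0,0,0,20],
  [0,6,0,0,0,0,20],
  [0,8,0,0,0,0,20],
  [0,10,0,0,0,0,20],
  [0,12,0,0,0,0,20],
  [0,12,0,0,0,0,20],
])

```text
time_s: 10.02
eef_pos: [0.4805, -0.1143, 0.1814]
tool_rot: [0.707, 0.0, 0.0, -0.707]
force: [-0.0, -0.2, -0.4]
opening: 0.0293
```

>>> jog_arm([
  [0,1.5,0,0,0,0,20],
  [0,3,0,0,0,0,20],
  [0,4.5,0,0,0,0,20],
  [0,6,0,0,0,0,20],
  [0,6,0,0,0,0,20],
])

```text
time_s: 10.43
eef_pos: [0.4803, -0.1143, 0.1751]
tool_rot: [0.707, -0.0, -0.0, -0.707]
force: [-0.5, 0.1, -0.6]
opening: 0.0291
```

>>> jog_arm([
  [0,1.5,0,0,0,0,20],
  [0,3,0,0,0,0,20],
  [0,4.5,0,0,0,0,20],
  [0,6,0,0,0,0,20],
  [0,7.5,0,0,0,0,20],
  [0,7.5,0,0,0,0,20],
])

```text
time_s: 10.93
eef_pos: [0.4802, -0.1143, 0.1673]
tool_rot: [-0.707, 0.0, 0.0, 0.707]
force: [0.0, -0.4, -0.2]
opening: 0.0287
```

>>> jog_arm([
  [0,1,0,0,0,0,20],
  [0,2,0,0,0,0,20],
  [0,3,0,0,0,0,20],
  [0,4,0,0,0,0,20],
  [0,4.5,0,0,0,0,20],
  [0,4.5,0,0,0,0,20],
])

```text
time_s: 11.43
eef_pos: [0.4802, -0.1142, 0.1627]
tool_rot: [-0.707, 0.0, 0.0, 0.707]
force: [-0.1, -0.2, -0.6]
opening: 0.0291
```

>>> jog_arm([
  [0,0.7,0,0,0,0,20],
  [0,1.4,0,0,0,0,20],
  [0,2,0,0,0,0,20],
  [0,2.5,0,0,0,0,20],
  [0,2.5,0,0,0,0,20],
])

```text
time_s: 11.85
eef_pos: [0.4801, -0.1143, 0.1601]
tool_rot: [-0.707, 0.0, 0.0, 0.707]
force: [-0.1, -0.9, -0.8]
opening: 0.0292
```

>>> jog_arm([
  [0,0.6,0,0,0,0,20],
  [0,1.2,0,0,0,0,20],
  [0,1.8,0,0,0,0,20],
  [0,2,0,0,0,0,20],
  [0,2,0,0,0,0,20],
])

```text
time_s: 12.27
eef_pos: [0.4801, -0.1142, 0.158]
tool_rot: [-0.707, 0.0, 0.0, 0.707]
force: [-0.2, 0.1, -0.1]
opening: 0.0293
```

>>> jog_arm([
  [0,0.5,0,0,0,0,20],
  [0,1,0,0,0,0,20],
  [0,1.5,0,0,0,0,20],
  [0,1.5,0,0,0,0,20],
])

```text
time_s: 12.6
eef_pos: [0.4804, -0.1143, 0.1571]
tool_rot: [-0.707, 0.0, 0.0, 0.707]
force: [-3.0, 1.0, 11.3]
opening: 0.029
```

>>> jog_arm([
  [0,-0.2,0,0,0,0,20],
  [0,-0.3,0,0,0,0,20],
  [0,-0.3,0,0,0,0,20],
])

```text
time_s: 12.85
eef_pos: [0.4804, -0.1143, 0.1573]
tool_rot: [-0.707, 0.0, 0.0, 0.707]
force: [0.0, -0.6, 0.2]
opening: 0.029
```

Run:
```python
from h import *
cs={n:cam(n) for n in ['scene','side']}
o=ctrl.get_obs();print(o['eef_pos'],o['force'])
for z in (.04,.073,.19): print(z,[proj(cs[n],[.4778,-.1145,z]).round(1).tolist() for n in cs])
I=np.hstack([cv2.resize(c['image'][b:b+100,a:a+100],(400,400),interpolation=cv2.INTER_CUBIC) for c,a,b in ((cs['scene'],246,120),(cs['side'],225,245))])
cv2.imwrite('pics/f.png',I[:,:,::-1])
```

```text
[ 0.48031358 -0.11431151  0.15727137] [ 1.05447135 -0.3027224  -0.37218788]
0.04 [[296.6, 186.3], [276.3, 323.5]]
0.073 [[295.9, 177.3], [275.1, 311.0]]
0.19 [[293.3, 141.6], [270.6, 261.1]]
```

View pics/f.png

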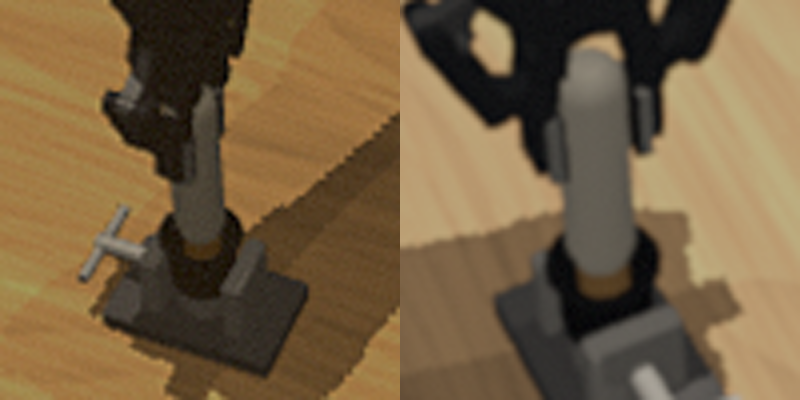

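>>> jog_arm([
  [0,0,0,0,0,0,29],
  [0,0,0,0,0,0,31],
  [0,0,0,0,0,0,34],
  [0,0,0,0,0,0,40],
  [0,0,0,0,0,0,50],
  [0,0,0,0,0,0,60],
  [0,0,0,0,0,0,70],
  [0,0,0,0,0,0,70],
  [0,0,0,0,0,0,70],
])

```text
time_s: 13.7
eef_pos: [0.4803, -0.1143, 0.1573]
tool_rot: [-0.707, 0.0, 0.0, 0.707]
force: [0.2, 0.3, -1.0]
opening: 0.0702
```

>>> jog_arm([
  [0,-4,0,0,0,0,70],
  [0,-12,0,0,0,0,70],
  [0,-24,0,0,0,0,70],
  [0,-40,0,0,0,0,70],
  [0,-60,0,0,0,0,70],
  [0,-80,0,0,0,0,70],
  [0,-100,0,0,0,0,70],
  [0,-110,0,0,0,0,70],
  [0,-110,0,0,0,0,70],
])

```text
time_s: 14.45
eef_pos: [0.4812, -0.1145, 0.2697]
tool_rot: [0.707, 0.001, 0.001, -0.707]
force: [0.2, 0.1, -0.3]
opening: 0.0702
```

Run:
```python
from h import *
cs={n:cam(n,n+'5.png') for n in ['scene','side']}
o=ctrl.get_obs();print(o['time_s'],o['eef_pos'],o['force'],o['opening'])
L=list(cs.items()); ms=[]
for n in cs:
    t=trace(n,'long_bulb')[0]; ms.append(t['region']); v,u=np.nonzero(t['region']); print(n,t['score'],u.min(),u.max(),v.min(),v.max())
f,d,a,b=fit(L,np.array([.4778,-.1145,.04]),np.array([0,0,1.]),ms); print(f,d,a,b)
bs=(160,100,100),(300,395,80)
I=np.hstack([cv2.resize(c['image'][b:b+s,a:a+s],(400,400),interpolation=cv2.INTER_CUBIC) for c,a,b,s in ((cs['scene'],170,105,80),(cs['side'],305,395,80))])
J=np.hstack([cv2.resize(c['image'][b:b+s//2,a:a+s],(400,200),interpolation=cv2.INTER_CUBIC) for c,a,b,s in ((cs['scene'],216,130,160),(cs['side'],205,250,160))])
cv2.imwrite('pics/g.png',np.vstack([J,I])[:,:,::-1])
```

```text
14.55 [ 0.4802677  -0.11423619  0.26712346] [-0.22585089  0.08210227 -0.71817127] 0.06985983487225192
scene 0.88 287 300 140 183
side 0.93 263 282 259 318
[ 0.47804766 -0.11620936  0.03545402] [-0.00795168  0.00997942  0.99991859] 73.61289 51.569084
```

View pics/g.png

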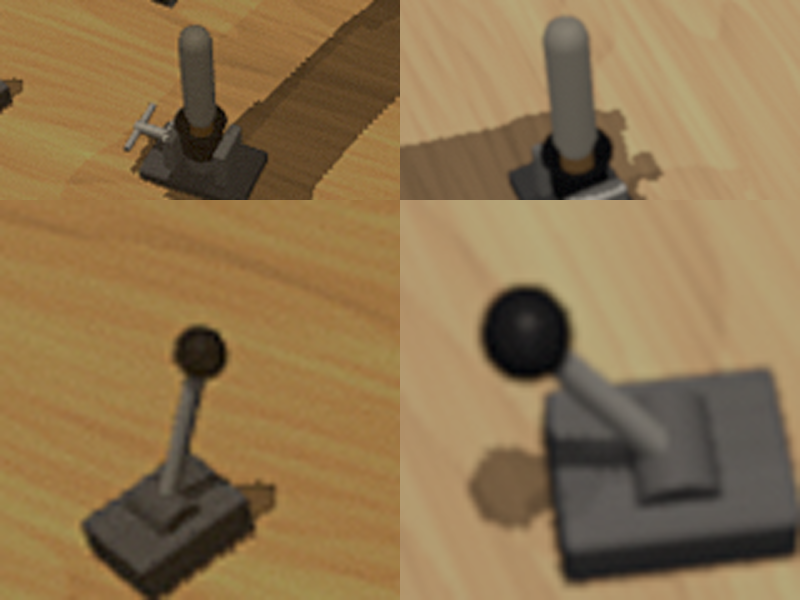

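Run:
```python
from h import *
cs={n:cam(n) for n in ['scene','side']}
b,e=lines_meet([ray(cs['scene'],209.8,135.4),ray(cs['side'],330.2,421.6)]);print('ball',b,e)
p,e=lines_meet([ray(cs['scene'],204,163),ray(cs['side'],356,443)]);print('base',p,e)
l=p-b; print('lever az',np.degrees(np.arctan2(l[1],l[0])),np.degrees(np.arctan2(-l[2],np.hypot(*l[:2]))), 'len',np.linalg.norm(l))
a=[atz(cs['side'],*q,.025) for q in ((334.6,435),(379,429.4),(334.6+.6,435))]; v=a[1]-a[0]; print('edge',a,np.degrees(np.arctan2(v[1],v[0])),np.linalg.norm(v))
print('wood corner left front/back scene',[atz(cs['scene'],170+x/5,105+(y-200)/5,.025) for x,y in ((88,528),(180,455),(250,505))])
```

```text
ball [ 0.46700454 -0.35031455  0.10060764] [np.float64(0.0004924928332791705), np.float64(0.0004924928332792006)]
base [ 0.50262063 -0.36143958  0.03253809] [np.float64(0.00030646905639156944), np.float64(0.00030646905639161525)]
lever az -17.34670552472993 61.270105977362405 len 0.07762561818282056
edge [array([ 0.48228955, -0.33391756,  0.025     ]), array([ 0.54567901, -0.35407675,  0.025     ]), array([ 0.48308679, -0.33429417,  0.025     ])] -17.641768251787198 0.06651779028064993
wood corner left front/back scene [array([ 0.53580099, -0.38997486,  0.025     ]), array([ 0.47494997, -0.3744769 ,  0.025     ]), array([ 0.48896373, -0.3243564 ,  0.025     ])]
```

Run:
```python
from h import *
u=np.array([np.cos(-.303),np.sin(-.303),0]); P=np.array([.5082,-.3631,0])
print(P-.096*u); delta(P-.096*u+[0,0,.26],toolrot([0,0,-1],u))
```

```text
[ 0.41657322 -0.33445505  0.        ]
row [-63.5, 6.5, -220.2] [0.0, 0.303, -0.002]
```

>>> jog_arm([
  [-10,0,-30,0,0,0,40],
  [-20,2,-65,0,0.06,0,20],
  [-30,4,-100,0,0.12,0,0],
  [-40,6,-135,0,0.18,0,0],
  [-50,6,-170,0,0.25,0,0],
  [-60,6,-200,0,0.3,0,0],
  [-63.5,6,-220,0,0.303,0,0],
  [-63.5,20,-220,0,0.303,0,0],
  [-63.5,45,-220,0,0.303,0,0],
  [-63.5,70,-220,0,0.303,0,0],
  [-63.5,95,-220,0,0.303,0,0],
  [-63.5,120,-220,0,0.303,0,0],
  [-63.5,140,-220,0,0.303,0,0],
  [-63.5,155,-220,0,0.303,0,0],
  [-63.5,161,-220,0,0.303,0,0],
  [-63.5,161,-220,0,0.303,0,0],
  [-63.5,161,-220,0,0.303,0,0],
])

```text
time_s: 16.17
eef_pos: [0.4162, -0.3343, 0.1057]
tool_rot: [0.699, -0.108, 0.106, -0.699]
force: [0.2, 0.8, 1.5]
opening: 0.0001
```

Run:
```python
from h import *
cs={n:cam(n,n+'6.png') for n in ['scene','side']}
o=ctrl.get_obs();print(o['time_s'],o['eef_pos'],o['force'],o['opening'],R.from_quat(o['tool_rot']).as_matrix()[:,0])
I=np.hstack([cv2.resize(c['image'][b:b+s,a:a+s],(400,400),interpolation=cv2.INTER_CUBIC) for c,a,b,s in ((cs['scene'],150,60,130),(cs['side'],260,350,130))])
cv2.imwrite('pics/i.png',I[:,:,::-1])
```

```text
16.2667 [ 0.41662371 -0.33455585  0.1064171 ] [ 0.40032677 -0.22385071  0.55365635] -0.00016918363249628974 [ 9.54457330e-01 -2.98346730e-01 -6.59108855e-04]
```

View pics/i.png

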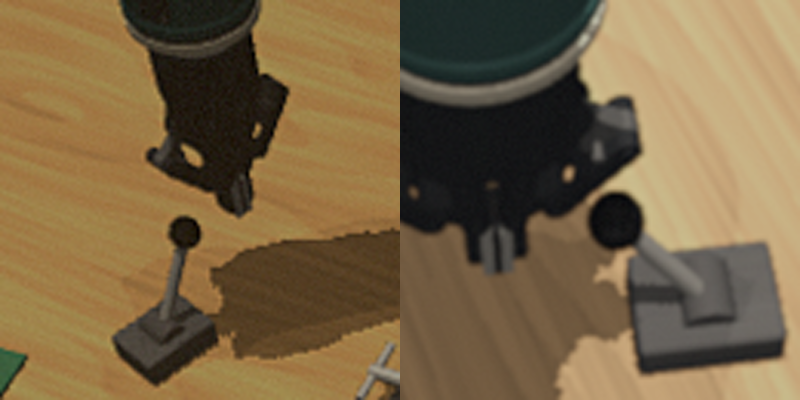

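Run:
```python
from h import *
print(ctrl.get_obs()['joint_pos'].round(3))
```

```text
[ 0.365  0.462  0.312  1.963 -0.202  0.746  0.493]
```

>>> jog_arm([
  [0,-20,0,0,0,0,0],
  [0,-45,0,0,-0.1,0,0],
  [0,-60,0,0,-0.2,0,0],
  [0,-60,0,0,-0.32,0,0],
  [0,-60,0,0,-0.44,0,0],
  [0,-60,0,0,-0.56,0,0],
  [0,-60,0,0,-0.68,0,0],
  [0,-60,0,0,-0.8,0,0],
  [0,-60,0,0,-0.92,0,0],
  [0,-60,0,0,-1.04,0,0],
  [0,-60,0,0,-1.16,0,0],
  [0,-60,0,0,-1.28,0,0],
  [0,-60,0,0,-1.4,0,0],
  [0,-45,0,0,-1.5,0,0],
  [0,-25,0,0,-1.571,0,0],
  [0,-10,0,0,-1.571,0,0],
  [0,2,0,0,-1.571,0,0],
  [0,2,0,0,-1.571,0,0],
  [0,2,0,0,-1.571,0,0],
])

```text
time_s: 17.85
eef_pos: [0.4167, -0.3347, 0.1048]
tool_rot: [-0.57, -0.418, 0.419, 0.57]
force: [-0.2, 0.4, -0.2]
opening: 0.0002
```

Run:
```python
from h import *
o=ctrl.get_obs();print(o['time_s'],o['eef_pos'],o['force']);print(R.from_quat(o['tool_rot']).as_matrix().round(3))
u=np.array([np.cos(-.303),np.sin(-.303),0]); P=np.array([.5082,-.3631,0])
Rt=R.from_quat(o['tool_rot']).as_matrix()
for s in (-.067,.0,.019): delta(P+s*u+[0,0,.105],Rt,o)
```

```text
17.85 [ 0.41671069 -0.33465789  0.10479922] [-0.21368038  0.43479123 -0.24032062]
[[ 0.299 -0.001 -0.954]
 [ 0.954 -0.001  0.299]
 [-0.001 -1.     0.001]]
row [0.2, -0.2, -28.8] [0.0, 0.0, 0.0]
row [0.2, -0.3, -95.8] [0.0, 0.0, 0.0]
row [0.2, -0.3, -114.8] [0.0, 0.0, 0.0]
```

>>> jog_arm([
  [0,0,-10,0,0,0,0],
  [0,0,-20,0,0,0,0],
  [0,0,-26,0,0,0,0],
  [0,0,-32,0,0,0,0],
  [0,0,-38,0,0,0,0],
  [0,0,-44,0,0,0,0],
  [0,0,-50,0,0,0,0],
  [0,0,-56,0,0,0,0],
  [0,0,-62,0,0,0,0],
  [0,0,-68,0,0,0,0],
  [0,0,-74,0,0,0,0],
  [0,0,-80,0,0,0,0],
  [0,0,-86,0,0,0,0],
  [0,0,-92,0,0,0,0],
  [0,0,-97,0,0,0,0],
  [0,0,-102,0,0,0,0],
  [0,0,-106,0,0,0,0],
  [0,0,-108,0,0,0,0],
  [0,0,-108,0,0,0,0],
])

```text
time_s: 19.43
eef_pos: [0.5201, -0.367, 0.1047]
tool_rot: [0.57, 0.418, -0.419, -0.57]
force: [-0.3, -0.2, -0.2]
opening: -0.0002
```

Run:
```python
from h import *
cs={n:cam(n,n+'7.png') for n in ['scene','side']}
o=ctrl.get_obs();print(o['time_s'],o['eef_pos'],o['force'])
I=np.hstack([cv2.resize(c['image'][b:b+s,a:a+s],(400,400),interpolation=cv2.INTER_CUBIC) for c,a,b,s in ((cs['scene'],150,60,130),(cs['side'],290,350,130))])
cv2.imwrite('pics/j.png',I[:,:,::-1])
```

```text
19.5333 [ 0.51975681 -0.36690337  0.10475222] [-0.65649852 -0.25800546  0.40430716]
```

View pics/j.png

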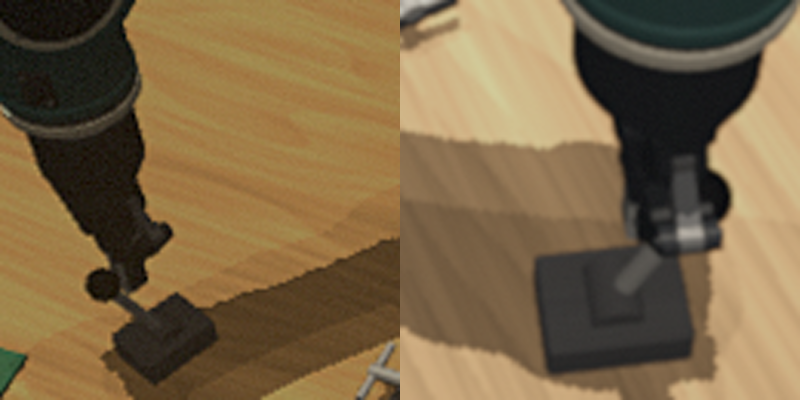

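Lever is being pushed well past upright with the ball ahead of the finger; continue in small steps to the stop.

>>> jog_arm([
  [0,0,-2,0,0,0,0],
  [0,0,-4,0,0,0,0],
  [0,0,-6,0,0,0,0],
  [0,0,-6,0,0,0,0],
])

```text
time_s: 19.87
eef_pos: [0.5258, -0.3688, 0.1047]
tool_rot: [0.57, 0.418, -0.419, -0.57]
force: [-0.0, 0.7, 1.0]
opening: 0.0001
```

>>> jog_arm([
  [0,0,-1,0,0,0,0],
  [0,0,-2,0,0,0,0],
  [0,0,-3,0,0,0,0],
  [0,0,-3,0,0,0,0],
])

```text
time_s: 20.2
eef_pos: [0.5271, -0.3693, 0.1044]
tool_rot: [-0.569, -0.418, 0.42, 0.571]
force: [-13.0, 6.8, 7.7]
opening: -0.0001
```

>>> jog_arm([
  [0,0,3,0,0,0,0],
  [0,0,12,0,0,0,0],
  [0,0,28,0,0,0,0],
  [0,0,48,0,0,0,0],
  [0,0,70,0,0,0,0],
  [0,-20,85,0,0,0,0],
  [0,-50,90,0,0,0,0],
  [0,-85,90,0,0,0,0],
  [0,-120,90,0,0,0,0],
  [0,-150,90,0,0,0,0],
  [0,-170,90,0,0,0,0],
  [0,-170,90,0,0,0,0],
  [0,-170,90,0,0,0,0],
])

```text
time_s: 21.28
eef_pos: [0.442, -0.3427, 0.2758]
tool_rot: [-0.57, -0.418, 0.419, 0.57]
force: [-0.3, -0.0, -0.4]
opening: -0.0002
```

Run:
```python
from h import *
cs={n:cam(n,n+'8.png') for n in ['scene','side']}
o=ctrl.get_obs();print(o['time_s'],o['eef_pos'],o['force'])
for n in cs: print(n,[proj(cs[n],p).round(1).tolist() for p in ([.549,-.3759,.101],[.4778,-.1145,.19])],[ (t['score'],np.argwhere(t['region']).mean(0).round(1)[::-1].tolist(),np.argwhere(t['region']).min(0)[::-1].tolist()) for q in ('switch_tip','long_bulb') for t in trace(n,q)[:1]], find(n,cs[n],'coin_cup')[:1],find(n,cs[n],'gear_rack')[:1])
I=np.hstack([cv2.resize(c['image'][b:b+300,a:a+300],(400,400)) for c,a,b in ((cs['scene'],150,60),(cs['side'],220,130))])
I[:]=I; cv2.imwrite('pics/k.png',I[:,:,::-1])
```

```text
21.3833 [ 0.4414642  -0.34225183  0.27399726] [ 0.28688119 -0.5605378   0.32463683]
scene [[182.0, 154.9], [293.3, 141.6]] [(0.44, [185.7, 157.7], [176, 151]), (0.68, [294.5, 161.6], [287, 140])] [(0.7, [0.7211, -0.1001, 0.0223])] [(0.66, [0.7213, -0.2724, 0.0138])]
side [[392.9, 413.5], [270.6, 261.1]] [(0.86, [384.8, 421.6], [361, 405]), (0.72, [270.8, 296.2], [262, 260])] [(0.55, [0.7239, -0.0869, 0.0309])] [(0.8, [0.7119, -0.2816, 0.0176])]
```

View pics/k.png

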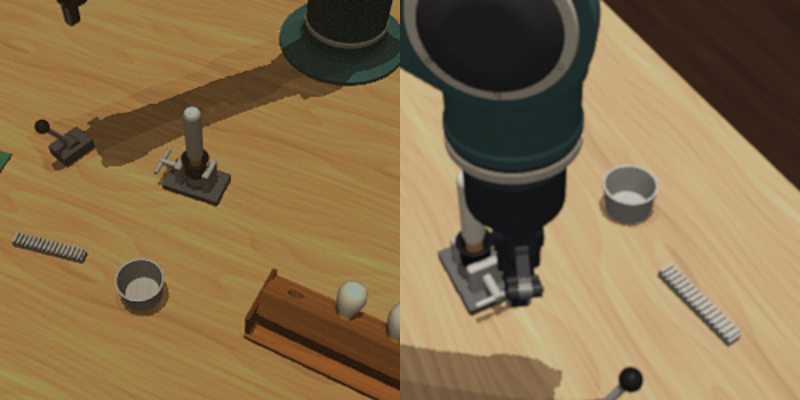

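```bash
python3 -c "
from station import ctrl
print(ctrl.finish_job())"
```

```text
the job is handed in; nothing more can be done
None
```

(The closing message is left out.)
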